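Switch off the slide warmer and present the notched slide

ROBOT

A 6-joint arm with a two-finger parallel gripper is mounted at the origin on the work surface. World frame = base frame: x ahead of the robot, y to its left, z up, the work surface at z = 0. Lengths are in m, angles in rad, forces in N, time in s.
With the tool pointing down it reaches from about 0.3 to 0.875 m from the base axis. Payload 4.2 kg.
Tool frame: the origin (TCP) lies on the centre line of the jaws, within the pads' length; the fingertips stand 19 mm ahead of it and the grasp point (between the pads) is the TCP; x points along the fingers, z is the direction in which the jaws open and shut, and the axes are right-handed (so a half turn about x gives the same grasp; the last joint's range is limited). The gripper opens to 85 mm and grips with 20 to 120 N. Pads are 22 mm wide; open, the fingers measure 114 mm over their backs; the gripper's body (76 mm by 85 mm) begins 54 mm behind the grasp point. The pads swing forward as they close: fully open they stand 13 mm farther back than shut.
Start: joints at [1.259, 0.32, 1.565, -0, 1.257, -0.02], TCP at [0.165, 0.551, 0.25] pointing down, gripper open.
Joint ranges: [-3.11, 3.11], [-0.84, 2.01], [0.21, 2.61], [-1.34, 4.49], [0.05, 2.63], [-2.56, 2.56]. Speed limits (rad/s): [2.57, 2.57, 3.14, 3.14, 3.14, 3.14].

INTERFACE

Orientations are given as [roll, pitch, yaw] about the fixed x, y, z axes, in that order (R = Rz(yaw) Ry(pitch) Rx(roll)).
In Python, from cell import * gives the robot as it stands.
- The arm moves only by the shell command python3 -m inch 'ROWS' [FORCE]. ROWS is text: rows parted by semicolons, each of 5 numbers parted by spaces: the shift along the world's x, y, z normalised to -1 to 1, where 1 is 40 cm, then the turn about the world's z normalised to -1 to 1, where 1 is pi rad, then the opening, from 0 (shut) to 1 (fully open). In form: x y z turn gripper; .... A call has 1 to 5 rows; each row is the pose to reach, as a shift and turn from the pose commanded when the call began, turning the shorter way round; what a row does not reach only later rows make up. A row lasts 1/12 s, in which the tool goes at most 41.7 mm and 7.16 degrees, less where a joint would pass 70% of its speed; a pose out of reach is approached as far as the arm can. A call with a number of a shift or a turn outside -1 to 1 is refused whole. A call with a gripper value outside its range is refused whole. The fingers move at their own pace and stop on an object; FORCE is the grip in N (left out, the last holds). Time passes only in rows, so rows that repeat a pose let the fingers close. It gives the time, the measured TCP pose, the force and the opening at its end, in the units of the state.
- sense(): the state, without advancing time (a new reading comes with each control period).
- read_camera(name): name is "side" or "top"; returns a dict with "image" (420x560x3 uint8, blue, green, red), "z_map" (420x560 float32, m along the optical axis (not along the pixel's ray), 0 where there is no reading), "intrinsics" (3x3 intrinsics, pixels), "k1" (the pictures are not rectified: a ray, as slopes to the right and down, at radius r is drawn at 1 + k1 r^2 times it, then the intrinsics apply), "R" (3x3) and "t" (3): a world point X has camera coordinates R X + t. Camera axes: x right, y down, z forward; pixel columns grow to the right and rows downward; lengths in m; the calibration is good to about 2 mm. A picture is of the moment at which its call begins.
- finish_job(): hands the job in, once; it reports no verdict.
Trained networks look in a picture, given as the dict that the camera call returned (one of the last four; its "shot" number tells which), for a name from the list of things; names that differ only in an ending like _2 or _b are one class to them, and where a whole thing is asked for, a point or a joint stands for the part that bears it (a point fixed in the world has none). Each returns a list of dicts, best first, with "score" (0 to 1); they miss things now and then, are a little off and sometimes report something else, mostly with a low value. They report only what shows in the picture. A call takes as long as a camera call. They do not tell look-alikes from the thing itself.
- recognise(picture, name): "uv" ([column, row] in pixels, amid what is visible of it).
- trace(picture, name): "mask" (420x560 bool, what is visible of it) and "uv" ([column, row] in pixels, amid what is visible of it).
The state is a dict: "t": time; "joints": joint angles; "dq": joint speeds; "tau": joint torques, N m; "tcp_pos": TCP position; "ee_rot": TCP orientation; "wrist_force": force on the tool from outside, world axes, zero at the start; "moment": the same for the moment, N m; "gripper_width": opening from 0.0 (shut) to 1.0 (fully open).
Only numpy, scipy, OpenCV 4.12 (cv2) and the standard library are available. Lean on these libraries where they do the work, as an engineer would, in place of code of your own. Each camera call takes 0.05 s, during which the arm holds its last target. There are 200 camera calls.

TASK

Turn the slide warmer's dial fully anticlockwise to its end stop (off), and only then pick up the glass slide that has a small notch in one corner; leave the plain plate without a notch and everything else where it is. The notch marks the slide's frosted label end: hold the slide well clear, about 15 cm above the warmer's top, label face up and tipped about 40 degrees so that the notched end is the higher one. Finish while holding it there, still in the gripper.

Things in the scene. Friction and masses are not known exactly. Their poses are not given: they have to be found in the camera images.
- warmer: Slide warmer, a fixed low white box 190 (x) x 450 (y) x 50 mm high. The flat top is at z = 50 mm above the bench, without rim. Origin on the bench; the box spans x -95..95 and y -245..205 mm. The dark metal hotplate is the part y -145..205 mm; the grey control end, y -245..-145 mm, carries the dial.
- dial (a joint): Dial angle in rad about its vertical axis: 0 = off, the anticlockwise end stop (seen from above); grows clockwise to 4.7. Starts between 0.9 and 2.6. Friction 0.03 N m; stays where it is left.
- dial_grip (a point): On the dial's axis at grip height, 37 mm above the warmer's top (axis at x 0, y -195 mm of the warmer). The dial: black disc 44 mm across with an upright bar grip 42 mm long, 14 mm wide, from 14 to 44 mm above the warmer's top. The point turns with the dial: its x axis lies along the bar, the white line on the bar's top is at its -x end. At off the bar lies along warmer x, white line to warmer -x.
- slide: The slide: thick glass plate 100 (x) x 40 (y) x 7 mm (z), about 70 g, flat on the hotplate at any yaw, label face (+z) up. Both ends are matt (25 mm), the middle is clearer with two round wells; a square notch 10 x 10 mm is cut from the corner at +x, +y. Origin: centre of the underside; +x points to the notched (frosted label) end. Take it across its 40 mm width.
- slide_notch_end (a point): Middle of the slide's notched end, 50 mm along +x from its centre, half way up its thickness.
- plain_plate: The other glass plate on the hotplate: same size, make and look, but with all four corners whole. Origin centre of underside. It stays where it is. The two plates' centres are at least 140 mm apart, either may be next to the dial.
- beaker: Glass beaker, 70 mm across, 85 mm high, on the bench beyond the warmer; origin centre of underside. Bystander.
- jar: Amber jar, 60 mm across, 75 mm high, on the bench beyond the warmer; origin centre of underside. Bystander.
- wash_bottle: White wash bottle, 68 mm across, 190 mm high, on the bench to the robot's left; origin centre of underside. Bystander.
Mind the look-alikes: they are no part of the job. Leave any black or purple look-alike of the slide alone. Leave any brown or pink look-alike of the plain_plate alone.

How it is judged:
By the outcome, as a careful person would: the job done as asked, in the order asked, and still so for the second after the job is handed in, while the arm keeps its last pose, push and grip.
It also fails if it takes over 64 s, if anything falls off the work surface, if the arm or the gripper's body presses on something with over 40 N, if the wrist force passes 120 N, or if a joint passes its speed limit or range.

## Working session

There is one attempt and no reset: what is moved stays moved. The work goes in short steps, Python scripts to look and compute and a shell command to move; the robot and the scene stay as the last step left them, time stands still between calls to the robot, and variables do not carry over. Pictures are saved under pics/ and viewed, about 8 in all and at most 12, crops included, and the job is handed in when it is done.

```bash
mkdir -p pics; cat > h.py <<'E'
from cell import *
import numpy as np, cv2
def world(p,uv,z=None):
    K=p["intrinsics"];s=np.array([(uv[0]-K[0,2])/K[0,0],(uv[1]-K[1,2])/K[1,1]]);d=s.copy()
    for _ in range(20): d=s/(1+p["k1"]*(d@d))
    r=np.array([d[0],d[1],1.]);R=np.array(p["R"]);t=np.array(p["t"])
    if z is None: return R.T@(r*p["z_map"][int(round(uv[1])),int(round(uv[0]))]-t)
    o=-R.T@t;v=R.T@r;return o+v*(z-o[2])/v[2]
E
python3 - <<'E'
from h import *
s=sense();print({k:np.round(s[k],3) for k in s})
for c in("top","side"):
    p=read_camera(c);cv2.imwrite(f"pics/{c}0.png",p["image"]);print(c,np.round(-np.array(p["R"]).T@p["t"],3))
    for n in("warmer","dial","slide","plain_plate","beaker","jar","wash_bottle"):
        print(n,[(round(d["score"],2),np.round(d["uv"]).tolist(),np.round(world(p,d["uv"]),3).tolist()) for d in recognise(p,n)])
E
```

```text
{'t': np.float64(0.0), 'joints': array([ 1.259,  0.32 ,  1.566, -0.   ,  1.257, -0.02 ]), 'dq': array([-0.   ,  0.   ,  0.004,  0.001,  0.   , -0.001]), 'tau': array([ 0.0000e+00, -4.1550e+01, -2.3416e+01, -0.0000e+00,  8.0000e-03,
       -0.0000e+00]), 'tcp_pos': array([0.165, 0.55 , 0.249]), 'ee_rot': array([ 3.125,  1.569, -1.879]), 'wrist_force': array([ 0.323,  0.032, -0.357]), 'moment': array([-0.042, -0.006, -0.015]), 'gripper_width': np.float64(0.999)}
top [0.441 0.086 1.181]
warmer [(0.59, [304.0, 216.0], [0.495, 0.02, 0.052])]
dial [(0.59, [375.0, 205.0], [0.522, -0.156, 0.095]), (0.5, [261.0, 118.0], [0.763, 0.136, 0.008])]
slide [(0.96, [225.0, 293.0], [0.287, 0.227, 0.007]), (0.74, [250.0, 216.0], [0.492, 0.16, 0.057])]
plain_plate [(0.96, [430.0, 225.0], [0.476, -0.329, 0.006]), (0.9, [317.0, 211.0], [0.507, -0.013, 0.062]), (0.82, [420.0, 145.0], [0.697, -0.303, 0.004]), (0.63, [247.0, 214.0], [0.497, 0.166, 0.055])]
beaker [(0.68, [257.0, 118.0], [0.765, 0.147, 0.005])]
jar [(0.77, [346.0, 116.0], [0.752, -0.087, 0.077])]
wash_bottle [(0.79, [119.0, 244.0], [0.416, 0.478, 0.121]), (0.49, [306.0, 214.0], [0.498, 0.015, 0.054])]
side [ 0.091 -0.495  0.686]
warmer [(0.72, [322.0, 266.0], [0.49, -0.059, 0.052])]
dial [(0.72, [370.0, 282.0], [0.519, -0.161, 0.078])]
slide [(0.8, [214.0, 192.0], [0.457, 0.348, 0.008]), (0.67, [176.0, 248.0], [0.283, 0.212, 0.009]), (0.65, [264.0, 209.0], [0.492, 0.155, 0.06])]
plain_plate [(0.83, [421.0, 379.0], [0.484, -0.331, 0.008]), (0.77, [317.0, 253.0], [0.5, -0.029, 0.058]), (0.75, [478.0, 308.0], [0.689, -0.298, 0.009])]
beaker [(0.73, [351.0, 176.0], [0.723, 0.112, 0.079])]
jar [(0.79, [422.0, 229.0], [0.737, -0.109, 0.054])]
wash_bottle [(0.93, [174.0, 152.0], [0.413, 0.466, 0.091])]
```

View pics/top0.png

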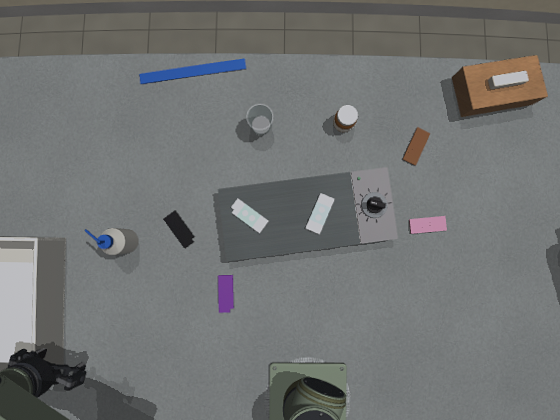

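View pics/side0.png

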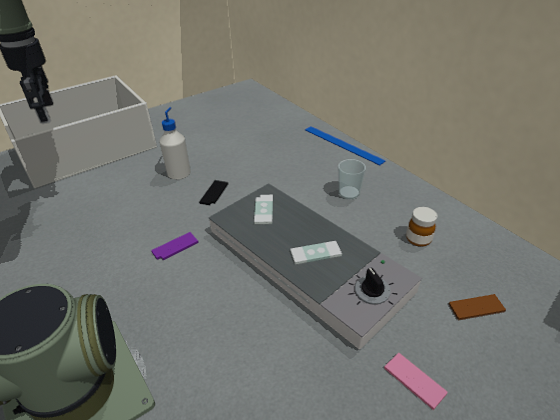

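The top view shows two pale plates on the hotplate, at (250,216) and (320,213), and the dial at (375,205). The look-alikes lie on the bench: black (179,229), purple (225,293), brown (416,146) and pink (428,225). The slide has to be one of the two hotplate plates, so I'll take close crops to find the notch.

```bash
python3 - <<'E'
from h import *
a=cv2.imread("pics/top0.png");b=cv2.imread("pics/side0.png")
f=lambda i,u,v,w,h,W,H:cv2.resize(i[v:v+h,u:u+w],(W,H),interpolation=cv2.INTER_CUBIC)
top=f(a,222,180,180,66,800,293)
bot=np.hstack([f(b,245,185,105,80,400,305),f(b,335,250,105,80,400,305)])
cv2.imwrite("pics/crop1.png",np.vstack([top,bot]))
p=read_camera("top")
for n in("slide","plain_plate","dial","warmer"):
  for d in trace(p,n)[:3]:
    m=d["mask"];c,_=cv2.findContours(m.astype(np.uint8),0,2);c=max(c,key=cv2.contourArea)
    r=cv2.boxPoints(cv2.minAreaRect(c));z={"dial":.094,"warmer":.05}.get(n,.057)
    w=np.array([world(p,q,z)[:2] for q in r]);print(n,round(d["score"],2),m.sum(),np.round(d["uv"]),np.round(w,3).tolist(),np.round(w.mean(0),4))
E
```

```text
slide 0.89 552 [178. 228.] [[0.483, 0.386], [0.508, 0.354], [0.431, 0.294], [0.406, 0.327]] [0.4572 0.3402]
slide 0.78 540 [222. 294.] [[0.342, 0.239], [0.342, 0.201], [0.245, 0.199], [0.244, 0.238]] [0.2934 0.2193]
slide 0.77 576 [248. 216.] [[0.508, 0.216], [0.54, 0.193], [0.481, 0.112], [0.449, 0.135]] [0.4945 0.1642]
plain_plate 0.97 542 [319. 212.] [[0.464, 0.016], [0.555, -0.021], [0.54, -0.057], [0.45, -0.02]] [ 0.5023 -0.0205]
plain_plate 0.71 485 [426. 225.] [[0.491, -0.254], [0.495, -0.35], [0.458, -0.351], [0.454, -0.256]] [ 0.4744 -0.3027]
dial 0.81 241 [374. 203.] [[0.527, -0.129], [0.553, -0.161], [0.521, -0.188], [0.494, -0.155]] [ 0.5238 -0.1582]
warmer 0.93 11413 [302. 217.] [[0.565, 0.25], [0.629, -0.201], [0.437, -0.225], [0.375, 0.222]] [0.5014 0.0113]
```

View pics/crop1.png

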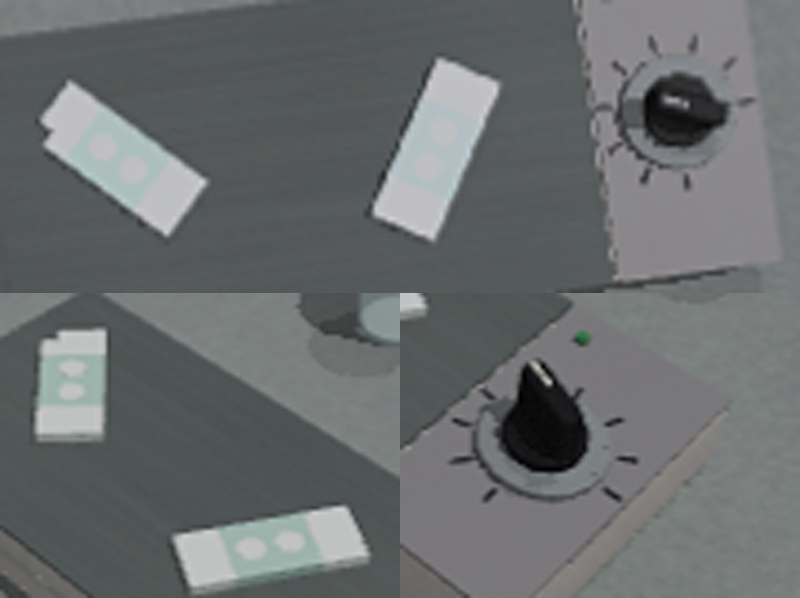

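```bash
python3 - <<'E'
from h import *
from scipy.spatial.transform import Rotation as Ro
for c,(u,v) in(("top",(376,204)),("side",(371,281))):
    p=read_camera(c);P=np.array([world(p,(x,y)) for y in range(v-22,v+23) for x in range(u-22,u+23)])
    m=(abs(P[:,0]-.5264)<.035)&(abs(P[:,1]+.162)<.035)
    for lo,hi in((.075,.11),(.088,.11),(.045,.055)):
        Q=P[m&(P[:,2]>lo)&(P[:,2]<hi)]
        if len(Q)<4: continue
        r=cv2.minAreaRect(Q[:,:2].astype(np.float32)*1000);w,V=np.linalg.eigh(np.cov(Q[:,:2].T))
        print(c,lo,len(Q),Q[:,2].mean().round(4),np.round(Q[:,:2].mean(0),4),"pca deg",np.degrees(np.arctan2(V[1,1],V[0,1])).round(1),np.sqrt(w).round(4),np.round(r[0]),np.round(r[1]),round(r[2],1))
    if c=="top":print([np.round(world(p,q,.094),4) for q in((371.2,201.8),(377.3,203.2))])
    else: print([np.round(world(p,q,.094),4) for q in((335+130/3.81,250+69/3.81),(335+150/3.81,250+92/3.81))])
s=sense();print(Ro.from_euler("xyz",s["ee_rot"]).as_matrix().round(3))
E
```

```text
top 0.075 105 0.0921 [ 0.5254 -0.1621] pca deg 76.0 [0.0043 0.0124] [ 526. -163.] [41. 14.] 76.6
top 0.088 90 0.0936 [ 0.526  -0.1628] pca deg 76.4 [0.004  0.0122] [ 526. -163.] [41. 14.] 75.9
top 0.045 272 0.0514 [ 0.5264 -0.1568] pca deg 138.3 [0.0248 0.025 ] [ 527. -162.] [70. 68.] 90.0
[array([ 0.5296, -0.1474,  0.094 ]), array([ 0.5262, -0.1629,  0.094 ])]
side 0.075 249 0.0895 [ 0.5224 -0.1683] pca deg 78.6 [0.0042 0.0127] [ 525. -166.] [42. 15.] 74.7
side 0.088 159 0.0939 [ 0.5238 -0.167 ] pca deg 76.4 [0.0042 0.0121] [ 525. -166.] [41. 14.] 72.7
side 0.045 163 0.0517 [ 0.5136 -0.1579] pca deg 131.4 [0.0174 0.0289] [ 527. -162.] [70. 70.] 89.8
[array([ 0.5301, -0.1457,  0.094 ]), array([ 0.5272, -0.1624,  0.094 ])]
[[ 0.    -0.958  0.288]
 [ 0.     0.288  0.958]
 [-1.    -0.     0.   ]]
```

The notched slide is the left plate, centre ≈(0.494, 0.164), with its +x (notched) end at yaw ≈54°. The bar lies at 76° with its white line towards +y, so the dial is about 112° from off. First I'll move over the dial.

```bash
r='0.45 -0.89 0 -0.485 0.5'; python3 -m inch '0.45 -0.89 0 -0.485 0.5;0.45 -0.89 0 -0.485 0.5;0.45 -0.89 0 -0.485 0.5;0.45 -0.89 0 -0.485 0.5;0.45 -0.89 0 -0.485 0.5'
```

```text
t: 1.57
tcp_pos: [0.2598, 0.3631, 0.2504]
ee_rot: [-0.171, 1.57, 0.478]
wrist_force: [1.9, 0.1, 0.7]
gripper_width: 0.502
```

```bash
python3 -m inch '0.3 -0.6 0 -0.284 0.5;0.3 -0.6 0 -0.284 0.5;0.3 -0.6 0 -0.284 0.5;0.3 -0.6 0 -0.284 0.5;0.3 -0.6 0 -0.284 0.5'
```

```text
t: 1.98
tcp_pos: [0.353, 0.1766, 0.2507]
ee_rot: [0.402, 1.57, 0.425]
wrist_force: [0.7, 1.0, 0.0]
gripper_width: 0.503
```

```bash
python3 -m inch '0.4 -0.8 0 -0.085 0.5;0.4 -0.8 0 -0.085 0.5;0.4 -0.8 0 -0.085 0.5;0.4 -0.8 0 -0.085 0.5;0.4 -0.8 0 -0.085 0.5'
```

```text
t: 2.4
tcp_pos: [0.4463, -0.01, 0.2507]
ee_rot: [0.346, 1.57, 0.108]
wrist_force: [0.5, 0.3, 0.3]
gripper_width: 0.498
```

```bash
python3 -m inch '0.2 -0.3825 0 -0.002 0.5;0.2 -0.3825 0 -0.002 0.5;0.2 -0.3825 0 -0.002 0.5;0.2 -0.3825 0 -0.002 0.5;0.2 -0.3825 -0.1 -0.002 0.5'; python3 -m inch '0 0 -0.2 0 0.5;0 0 -0.25 0 0.5;0 0 -0.3 0 0.5;0 0 -0.3 0 0.5;0 0 -0.3 0 0.5'; python3 - <<'E'
from h import *
a=read_camera("top")["image"];b=read_camera("side")["image"]
f=lambda i,u,v:cv2.resize(i[v-50:v+50,u-50:u+50],(400,400),interpolation=2)
cv2.imwrite("pics/d1.png",np.hstack([f(a,375,204),f(b,370,270)]))
E
```

```text
t: 2.82
tcp_pos: [0.5337, -0.1682, 0.2169]
ee_rot: [-0.177, 1.549, -0.425]
wrist_force: [2.2, -0.1, 0.6]
gripper_width: 0.502
t: 3.23
tcp_pos: [0.525, -0.1607, 0.0894]
ee_rot: [3.067, 1.567, 2.823]
wrist_force: [-0.2, 0.5, 0.1]
gripper_width: 0.499
```

View pics/d1.png

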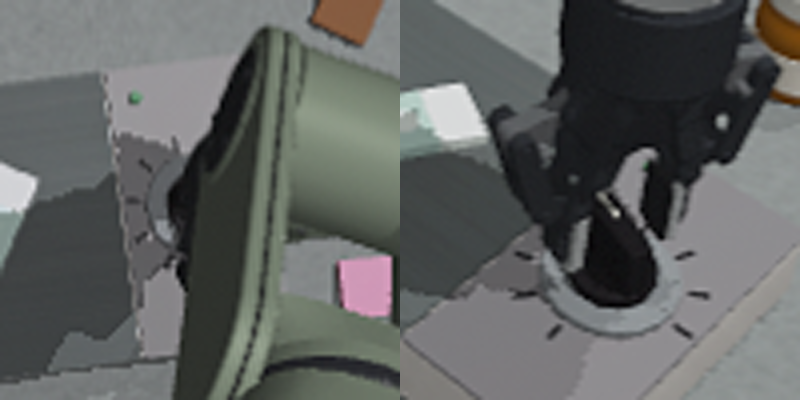

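The side crop (right half) shows the fingers either side of the bar, with the white line between them at about (612,205). I'll close and turn.

```bash
python3 -m inch '0 0 0 0 0;0 0 0 0 0;0 0 0 0 0;0 0 0 0 0;0 0 0 0 0' 40; python3 -m inch '0 0 0 0.04 0;0 0 0 0.08 0;0 0 0 0.12 0;0 0 0 0.16 0;0 0 0 0.2 0'
```

```text
t: 3.75
tcp_pos: [0.5267, -0.1611, 0.0927]
ee_rot: [-0.068, 1.567, -0.313]
wrist_force: [-1.2, 0.3, 5.4]
gripper_width: 0.152
t: 4.17
tcp_pos: [0.5242, -0.1612, 0.0927]
ee_rot: [-3.056, 1.568, -2.668]
wrist_force: [-8.7, -1.9, 11.8]
gripper_width: 0.155
```

```bash
python3 -m inch '0 0 0.012 0 0.19;0 0 0.012 0 0;0 0 0.012 0 0'; python3 -m inch '0 0 0 0.04 0;0 0 0 0.08 0;0 0 0 0.12 0;0 0 0 0.16 0;0 0 0 0.195 0';  python3 -m inch '0 0 0 0.04 0;0 0 0 0.08 0;0 0 0 0.12 0;0 0 0 0.14 0;0 0 0 0.14 0'
```

```text
t: 4.42
tcp_pos: [0.5244, -0.1612, 0.0968]
ee_rot: [-3.13, 1.569, -2.75]
wrist_force: [-8.6, -1.0, 8.5]
gripper_width: 0.153
t: 4.83
tcp_pos: [0.5224, -0.1626, 0.0968]
ee_rot: [2.614, 1.564, -2.67]
wrist_force: [-12.5, -8.9, 12.5]
gripper_width: 0.148
t: 5.25
tcp_pos: [0.5217, -0.1642, 0.0968]
ee_rot: [2.369, 1.561, -2.478]
wrist_force: [-15.0, -13.6, 12.2]
gripper_width: 0.148
```

```bash
python3 -m inch '-0.008 -0.008 0.01 0 0.148;-0.008 -0.008 0.01 0.03 0;-0.008 -0.008 0.01 0.06 0;-0.008 -0.008 0.01 0.09 0;-0.008 -0.008 0.01 0.09 0'; python3 -c "
from h import *
s=sense();print(np.round(s['moment'],2),np.round(s['wrist_force'],1),np.round(s['joints'],2),np.degrees(s['ee_rot'][2]-s['ee_rot'][0])%360)"; python3 -m inch '0 0 0 0.04 0;0 0 0 0.04 0;0 0 0 0.04 0'; python3 -c "
from h import *
s=sense();print(np.round(s['moment'],2),np.round(s['wrist_force'],1),np.round(s['joints'],2),np.degrees(s['ee_rot'][2]-s['ee_rot'][0])%360)"
```

```text
t: 5.67
tcp_pos: [0.5213, -0.1659, 0.0972]
ee_rot: [2.14, 1.567, -2.426]
wrist_force: [-0.0, -8.7, -15.4]
gripper_width: 0.152
[-1.59 -0.01 -0.18] [ -0.   -8.7 -15.4] [-0.33  0.42  1.84 -0.    0.89 -2.04] 98.39676623918501
t: 5.92
tcp_pos: [0.5208, -0.1658, 0.0974]
ee_rot: [1.634, 1.567, -2.815]
wrist_force: [-2.4, -10.3, -13.1]
gripper_width: 0.152
[-1.66  0.42 -1.75] [ -2.4 -10.3 -13.1] [-0.33  0.42  1.84 -0.    0.89 -2.16] 105.09496462989497
```

```bash
python3 -m inch '0 0 0 -0.035 0.5;0 0 0 -0.035 0.5;0 0 0.03 -0.035 0.5;0 0 0.15 -0.035 0.5;0 0 0.25 -0.035 0.5'; python3 -m inch '0 0.2 0.1 -0.2 0.5;0 0.4 0.1 -0.2 0.5;0 0.5 0.1 -0.2 0.5;0 0.5 0.1 -0.2 0.5;0 0.5 0.1 -0.2 0.5'; python3 - <<'E'
from h import *
for c,(u,v) in(("top",(376,204)),("side",(371,281))):
    p=read_camera(c);P=np.array([world(p,(x,y)) for y in range(v-22,v+23) for x in range(u-22,u+23)])
    cv2.imwrite(f"pics/{c}2.png",p["image"])
    Q=P[(abs(P[:,0]-.5264)<.035)&(abs(P[:,1]+.162)<.035)&(P[:,2]>.08)&(P[:,2]<.11)]
    if len(Q)>4:
        print(c,len(Q),Q[:,2].mean(),np.round(Q.mean(0),3),cv2.minAreaRect(Q[:,:2].astype(np.float32)*1000))
        w,V=np.linalg.eigh(np.cov(Q[:,:2].T));print(np.degrees(np.arctan2(V[1,1],V[0,1])))
    d=trace(p,"warmer")[0]["mask"].astype(np.uint8);cc=max(cv2.findContours(d,0,2)[0],key=cv2.contourArea)
    if c=="side":cv2.imwrite("pics/d2.png",cv2.resize(p["image"][v-60:v+60,u-70:u+70],(700,600),interpolation=2))
E
```

```text
t: 6.33
tcp_pos: [0.5219, -0.1635, 0.1949]
ee_rot: [0.926, 1.568, 2.659]
wrist_force: [1.8, -0.4, 0.1]
gripper_width: 0.497
t: 6.75
tcp_pos: [0.523, 0.0232, 0.2344]
ee_rot: [-0.981, 1.567, 0.174]
wrist_force: [0.4, 0.7, -0.4]
gripper_width: 0.501
top 104 0.09231906679260836 [ 0.525 -0.163  0.092] ((525.8654174804688, -163.55763244628906), (41.08831787109375, 15.468467712402344), 10.680269241333008)
-172.53854032605176
side 199 0.09179334679510003 [ 0.522 -0.168  0.092] ((525.163818359375, -166.10525512695312), (41.90898132324219, 13.970634460449219), 6.052499771118164)
-174.57543319398758
```

View pics/d2.png

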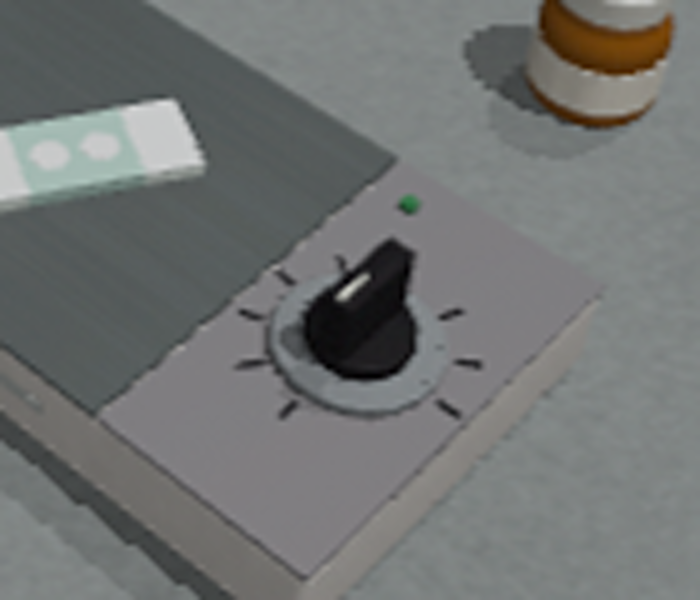

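The bar now lies along warmer x, with the white line at the robot-side end (350,290). The stop showed as a moment of −1.75 N m. Next I'll check the residual angle against the warmer's edges and refine the slide pose.

```bash
python3 - <<'E'
from h import *
p=read_camera("top");z=p["z_map"]
H,W=z.shape;G=np.zeros((H,W));
for y in range(150,280):
    for x in range(200,410): G[y,x]=world(p,(x,y))[2] if z[y,x]>0 else 0
m=((G>.035)&(G<.11)).astype(np.uint8);c=max(cv2.findContours(m,0,1)[0],key=cv2.contourArea)[:,0]
w=np.array([world(p,q,.05)[:2] for q in c]);e=np.array([np.cos(np.radians(8.2)),np.sin(np.radians(8.2))]);n=np.array([-e[1],e[0]])
a=(w-[.5014,.0113])@e;b=(w-[.5014,.0113])@n
for nm,s in(("x-",(abs(a+.095)<.008)&(abs(b)<.2)),("x+",(abs(a-.095)<.008)&(abs(b)<.2)),("y-",(abs(b+.225)<.008)&(abs(a)<.08)),("y+",(abs(b-.225)<.008)&(abs(a)<.08))):
    if s.sum()>8:
        v=cv2.fitLine(w[s].astype(np.float32),cv2.DIST_HUBER,0,.01,.01).ravel();print(nm,s.sum(),np.degrees(np.arctan2(v[1],v[0]))%90,a[s].mean(),b[s].mean())
I=p["image"][:,:,1].astype(float)
for u,v in((250,216),(320,213)):
    mm=np.zeros((H,W),np.uint8);mm[v-28:v+28,u-28:u+28]=(I[v-28:v+28,u-28:u+28]>140)
    c=max(cv2.findContours(mm,0,2)[0],key=cv2.contourArea)[:,0].astype(float)
    q=np.array([world(p,k,.057)[:2] for k in c]);r=cv2.minAreaRect(q.astype(np.float32)*1000);print(r,mm.sum())
E
```

```text
x- 50 8.312874 -0.09365902571240191 0.13429321747253262
x+ 54 7.761734 0.09382118678817847 0.1282527230226149
y+ 61 8.020134 -0.0012106473650795846 0.22310771855861639
((479.107421875, 142.9264678955078), (46.62607955932617, 37.49930191040039), 55.11612319946289) 407
((483.7464904785156, -13.670120239257812), (40.71246337890625, 60.640384674072266), 67.11962890625) 321
```

Warmer yaw is 8.0° and the bar reads about 7°, so the dial is at off. Next I'll go over the notched slide with the jaws across its width (jaw yaw −36°).

```bash
python3 -m inch '-0.07 0.35 -0.1 -0.3 0.65;-0.07 0.35 -0.1 -0.3 0.65;-0.07 0.35 -0.1 -0.3 0.65;-0.07 0.35 -0.1 -0.3 0.65;-0.07 0.35 -0.1 -0.3 0.65';python3 -m inch '0 0 0 -0.3 0.65;0 0 0 -0.3 0.65;0 0 0 -0.3 0.65;0 0 0 -0.3 0.65;0 0 0 -0.3 0.65'; python3 -m inch '0 0 0 -0.16 0.65;0 0 0 -0.16 0.65;0 0 0 -0.16 0.65;0 0 0 -0.16 0.65;0 0 0 -0.16 0.65'; python3 -c "
from h import *
s=sense();print(np.round(s['tcp_pos'],4),np.round(s['joints'],2),np.degrees(s['ee_rot'][2]-s['ee_rot'][0])%360)"
```

```text
t: 7.42
tcp_pos: [0.4933, 0.1638, 0.191]
ee_rot: [2.222, 1.567, 2.792]
wrist_force: [-0.4, 0.6, -0.4]
gripper_width: 0.65
t: 7.83
tcp_pos: [0.4954, 0.1597, 0.1927]
ee_rot: [-0.546, 1.57, -0.605]
wrist_force: [-0.1, -0.2, -0.2]
gripper_width: 0.65
t: 8.25
tcp_pos: [0.4953, 0.1597, 0.1927]
ee_rot: [-0.168, 1.57, -0.726]
wrist_force: [-0.1, -0.2, -0.7]
gripper_width: 0.648
[0.4953 0.1597 0.1927] [ 0.29  0.28  1.78 -0.    1.08  0.85] 328.0426469403766
```

```bash
python3 -m inch '-0.002 0.011 -0.1 -0.022 0.65;-0.002 0.011 -0.2 -0.022 0.65;-0.002 0.011 -0.27 -0.022 0.65;-0.002 0.011 -0.27 -0.022 0.65;-0.002 0.011 -0.27 -0.022 0.65'; python3 - <<'E'
from h import *
s=sense();print(np.round(s['tcp_pos'],4),np.round(s['wrist_force'],1),np.degrees(s['ee_rot'][2]-s['ee_rot'][0])%360)
f=lambda i,u,v:cv2.resize(i[v-50:v+50,u-50:u+50],(400,400),interpolation=2)
cv2.imwrite("pics/g1.png",np.hstack([f(read_camera("top")["image"],250,216),f(read_camera("side")["image"],264,200)]))
E
```

```text
t: 8.67
tcp_pos: [0.4937, 0.1647, 0.084]
ee_rot: [-2.17, 1.568, -2.792]
wrist_force: [0.2, 0.0, 0.6]
gripper_width: 0.647
[0.4937 0.1647 0.084 ] [0.2 0.  0.6] 324.34079062046237
```

View pics/g1.png

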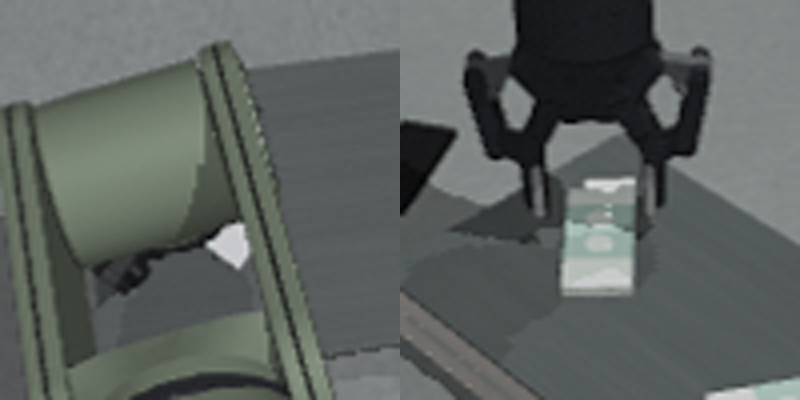

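The side crop shows the fingers straddling the slide (centre about (600,240)), with the jaw axis across its width. I'll descend by feel.

```bash
python3 -m inch '0 0 -0.02 0 0.6;0 0 -0.03 0 0.6;0 0 -0.03 0 0.6'; python3 -m inch '0 0 -0.007 0 0.6;0 0 -0.007 0 0.6'; python3 -m inch '0 0 -0.005 0 0.6;0 0 -0.005 0 0.6'
```

```text
t: 9.02
tcp_pos: [0.494, 0.1655, 0.0728]
ee_rot: [0.687, 1.57, 0.064]
wrist_force: [-0.0, -0.4, 0.5]
gripper_width: 0.597
t: 9.18
tcp_pos: [0.4939, 0.1656, 0.0698]
ee_rot: [0.248, 1.571, -0.375]
wrist_force: [-0.6, -0.7, -0.1]
gripper_width: 0.601
t: 9.35
tcp_pos: [0.4939, 0.1656, 0.0677]
ee_rot: [-1.935, 1.571, -2.558]
wrist_force: [-0.2, 0.3, -0.6]
gripper_width: 0.599
```

```bash
python3 -m inch '0 0 -0.005 0 0.6;0 0 -0.005 0 0.6'; python3 -m inch '0 0 -0.005 0 0.56;0 0 -0.005 0 0.56'; python3 -m inch '0 0 -0.005 0 0.54;0 0 -0.005 0 0.54'
```

```text
t: 9.52
tcp_pos: [0.4941, 0.1656, 0.0658]
ee_rot: [0.613, 1.57, -0.01]
wrist_force: [-0.0, -0.2, -0.1]
gripper_width: 0.602
t: 9.68
tcp_pos: [0.4946, 0.1657, 0.0663]
ee_rot: [0.888, 1.569, 0.264]
wrist_force: [-4.1, -1.2, 18.3]
gripper_width: 0.563
t: 9.85
tcp_pos: [0.4948, 0.1659, 0.0665]
ee_rot: [0.971, 1.568, 0.347]
wrist_force: [-8.5, -2.7, 34.1]
gripper_width: 0.543
```

```bash
python3 -m inch '0 0 0.015 0 0.54;0 0 0.015 0 0;0 0 0.015 0 0;0 0 0.015 0 0;0 0 0.015 0 0' 30
```

```text
t: 10.27
tcp_pos: [0.495, 0.1659, 0.0701]
ee_rot: [0.897, 1.568, 0.274]
wrist_force: [-3.8, -0.6, 18.1]
gripper_width: 0.46
```

```bash
python3 -m inch '0 0 0.03 0 0;0 0 0.08 0 0;0 0 0.15 0 0;0 0 0.2 0 0;0 0 0.2 0 0' 30;  python3 - <<'E'
from h import *
p=read_camera("side");cv2.imwrite("pics/l1.png",cv2.resize(p["image"][90:250,180:340],(600,600),interpolation=2))
E
```

```text
t: 10.68
tcp_pos: [0.4963, 0.1663, 0.1513]
ee_rot: [0.914, 1.563, 0.29]
wrist_force: [0.3, -0.1, -0.3]
gripper_width: 0.455
```

View pics/l1.png

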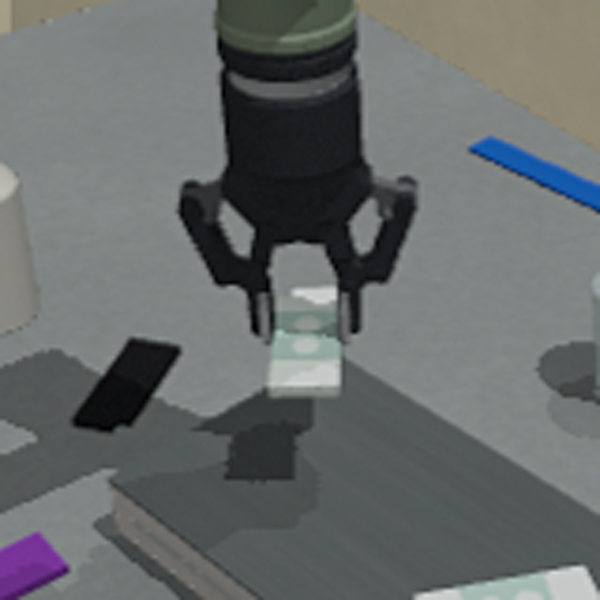

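The slide is held and lifted level, seen end-on in the jaws at about (305,340). The gripper can only be turned about vertical, so I'll tip the slide by pivoting it in the jaws. That means lowering its notched end onto the warmer's robot-side edge.

```bash
python3 -m inch '-0.302 -0.179 0 -0.257 0;-0.302 -0.179 0 -0.257 0;-0.302 -0.179 0 -0.257 0;-0.302 -0.179 0 -0.257 0;-0.302 -0.179 0 -0.257 0'; python3 -m inch '0 0 0 -0.058 0;0 0 0 -0.058 0;0 0 0 -0.058 0'; python3 -c "
from h import *
s=sense();print(np.round(s['tcp_pos'],4),np.round(s['joints'],2),np.degrees(s['ee_rot'][2]-s['ee_rot'][0])%360)"
```

```text
t: 11.15
tcp_pos: [0.3674, 0.092, 0.1457]
ee_rot: [-1.624, 1.563, -2.88]
wrist_force: [-0.4, -0.3, -0.1]
gripper_width: 0.453
t: 11.4
tcp_pos: [0.3721, 0.0936, 0.1465]
ee_rot: [-1.458, 1.568, -2.89]
wrist_force: [0.2, -0.2, -0.8]
gripper_width: 0.452
[0.3721 0.0936 0.1465] [ 0.22  0.13  2.12 -0.    0.89  1.65] 277.9618080488317
```

```bash
python3 -m inch '0.009 0.001 -0.08 0 0;0.009 0.001 -0.16 0 0;0.009 0.001 -0.185 0 0;0.009 0.001 -0.185 0 0'; python3 -m inch '0 0 -0.01 0 0;0 0 -0.01 0 0';  python3 -m inch '0 0 -0.01 0 0;0 0 -0.01 0 0'; python3 - <<'E'
from h import *
p=read_camera("side");d=recognise(p,"slide");print([(x["score"],x["uv"]) for x in d])
cv2.imwrite("pics/e1.png",cv2.resize(p["image"][150:300,160:330],(680,600),interpolation=2))
E
```

```text
t: 11.73
tcp_pos: [0.3744, 0.0939, 0.071]
ee_rot: [-1.489, 1.563, -2.918]
wrist_force: [-1.0, -0.7, -0.8]
gripper_width: 0.451
t: 11.9
tcp_pos: [0.3768, 0.0944, 0.0698]
ee_rot: [-1.301, 1.57, -2.731]
wrist_force: [0.2, -0.3, 0.4]
gripper_width: 0.454
t: 12.07
tcp_pos: [0.377, 0.0945, 0.0668]
ee_rot: [1.616, 1.57, 0.186]
wrist_force: [-3.3, 0.2, 8.6]
gripper_width: 0.454
[(0.88, [227.3, 251.3]), (0.79, [175.9, 247.3])]
```

View pics/e1.png

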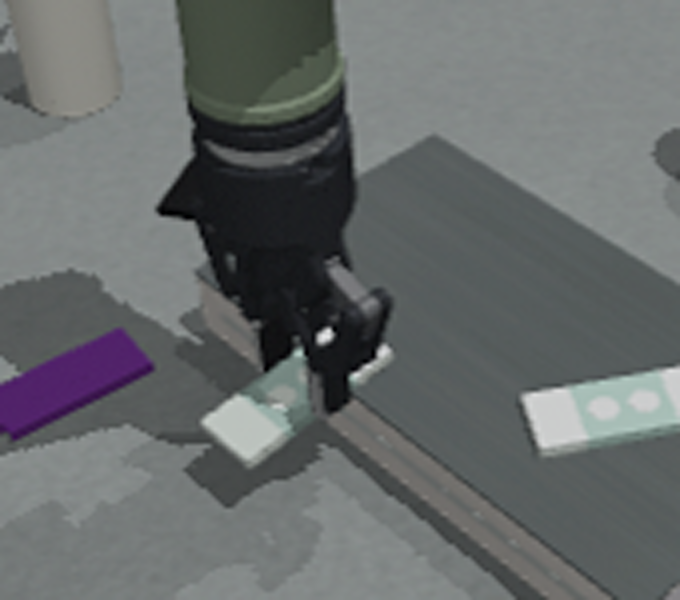

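The slide's plain end overhangs the bench at (245,430), the notched end is over the warmer at (380,360), and it has just touched the edge. I'll keep lowering.

```bash
cat > tilt.py <<'E'
from h import *
from scipy.spatial.transform import Rotation as Ro
s=sense();T=np.array(s["tcp_pos"]);R=Ro.from_euler("xyz",s["ee_rot"]).as_matrix();j=R[:,2];e=np.array([-j[1],j[0],0]);e/=np.linalg.norm(e)  # slide +x horizontally = jaw yaw+90
def tilt(c,rad=.06):
    p=read_camera(c);K=p["intrinsics"];b=None
    for d in trace(p,"slide"):
        ys,xs=np.nonzero(cv2.erode(d["mask"].astype(np.uint8),np.ones((3,3))))
        Q=np.array([world(p,(x,y)) for x,y in zip(xs,ys)])
        if len(Q)<15: continue
        if np.linalg.norm(np.median(Q,0)-T)<.06: b=Q;break
    if b is None: print(c,"none");return p
    a=(b-T)@e;h=b[:,2]-T[2];l=(b-T)@j
    k=(abs(l)<.021)&(abs(a)<.055)&(h<.03)&(h>-.06);a,h=a[k],h[k]
    f=np.polyfit(a,h,1)
    for _ in range(5):
        g=abs(h-np.polyval(f,a))<.003;f=np.polyfit(a[g],h[g],1) if g.sum()>10 else f
    print(c,len(a),g.sum(),"tilt",np.degrees(np.arctan(f[0])).round(1),"top face at TCP",(f[1]*1000).round(1),"span",np.round([a.min(),a.max()],3));return p
if __name__=="__main__":
    print(np.round(T,4),np.round(s["wrist_force"],1))
    for c in("side","top"): tilt(c)
E
python3 -m inch '0 0 -0.01 0 0;0 0 -0.01 0 0;0 0 -0.018 0 0;0 0 -0.018 0 0'; python3 tilt.py
```

```text
t: 12.5
tcp_pos: [0.377, 0.0945, 0.0602]
ee_rot: [1.64, 1.569, 0.21]
wrist_force: [-5.9, -0.4, 15.0]
gripper_width: 0.456
[0.377  0.0945 0.0602] [-5.9 -0.4 15. ]
side 301 296 tilt 18.0 top face at TCP -7.3 span [-0.048  0.007]
top 15 13 tilt 3.8 top face at TCP 1.7 span [0.038 0.042]
```

```bash
python3 -m inch '0 0 -0.008 0 0;0 0 -0.008 0 0;0 0 -0.015 0 0;0 0 -0.015 0 0'; python3 tilt.py
```

```text
t: 13.03
tcp_pos: [0.3773, 0.0945, 0.0546]
ee_rot: [1.616, 1.568, 0.185]
wrist_force: [-6.0, -1.2, 18.8]
gripper_width: 0.454
[0.3773 0.0945 0.0546] [-6.  -1.2 18.8]
side 319 304 tilt 27.9 top face at TCP -4.3 span [-0.045  0.006]
top 20 16 tilt -3.7 top face at TCP 18.4 span [0.037 0.042]
```

```bash
python3 -m inch '0 0 -0.007 0 0;0 0 -0.007 0 0;0 0 -0.013 0 0;0 0 -0.013 0 0'; python3 tilt.py
```

```text
t: 13.57
tcp_pos: [0.3778, 0.0946, 0.0497]
ee_rot: [1.6, 1.567, 0.17]
wrist_force: [-5.4, -0.5, 21.4]
gripper_width: 0.455
[0.3778 0.0946 0.0497] [-5.4 -0.5 21.4]
side 352 332 tilt 37.0 top face at TCP -1.4 span [-0.044  0.006]
top none
```

```bash
python3 -m inch '0 0 -0.006 0 0;0 0 -0.006 0 0;0 0 -0.006 0 0'; python3 tilt.py;  python3 -m inch '0 0 0.06 0 0;0 0 0.15 0 0;0 0 0.25 0 0;0 0 0.38 0 0;0 0 0.425 0 0' 45;  python3 -m inch '0 0 0 0 0;0 0 0 0 0' 45; python3 tilt.py
```

```text
t: 14.02
tcp_pos: [0.3775, 0.0946, 0.0472]
ee_rot: [1.625, 1.568, 0.195]
wrist_force: [-5.9, -0.0, 20.6]
gripper_width: 0.453
[0.3775 0.0946 0.0472] [-5.9 -0.  20.6]
side 279 271 tilt 39.6 top face at TCP -0.7 span [-0.039  0.005]
top none
t: 14.63
tcp_pos: [0.3779, 0.0946, 0.2194]
ee_rot: [1.63, 1.564, 0.2]
wrist_force: [0.3, 0.7, -0.4]
gripper_width: 0.452
t: 14.8
tcp_pos: [0.3778, 0.0946, 0.2171]
ee_rot: [1.627, 1.565, 0.197]
wrist_force: [-0.1, 0.2, -1.4]
gripper_width: 0.454
[0.3778 0.0946 0.2171] [-0.1  0.2 -1.4]
side 413 392 tilt 39.0 top face at TCP -0.7 span [-0.04   0.021]
top none
```

```bash
python3 -m inch '0.07 0.01 -0.03 0 0;0.14 0.02 -0.03 0 0;0.2 0.03 -0.03 0 0;0.25 0.04 -0.03 0 0;0.26 0.04 -0.03 0 0';  python3 -m inch '0 0 0 0 0;0 0 0 0 0;0 0 0 0 0;0 0 0 0 0' ; python3 tilt.py; python3 - <<'E'
from h import *
p=read_camera("side");cv2.imwrite("pics/f1.png",p["image"][100:340,160:480].repeat(2,0).repeat(2,1))
E
```

```text
t: 15.42
tcp_pos: [0.4835, 0.1109, 0.2013]
ee_rot: [-1.425, 1.57, -2.856]
wrist_force: [0.1, 0.2, -0.7]
gripper_width: 0.457
t: 15.75
tcp_pos: [0.4795, 0.1102, 0.2029]
ee_rot: [-1.458, 1.57, -2.889]
wrist_force: [0.3, -0.4, -0.4]
gripper_width: 0.452
[0.4795 0.1102 0.2029] [ 0.3 -0.4 -0.4]
side 423 400 tilt 38.8 top face at TCP -0.6 span [-0.043  0.024]
top none
```

View pics/f1.png

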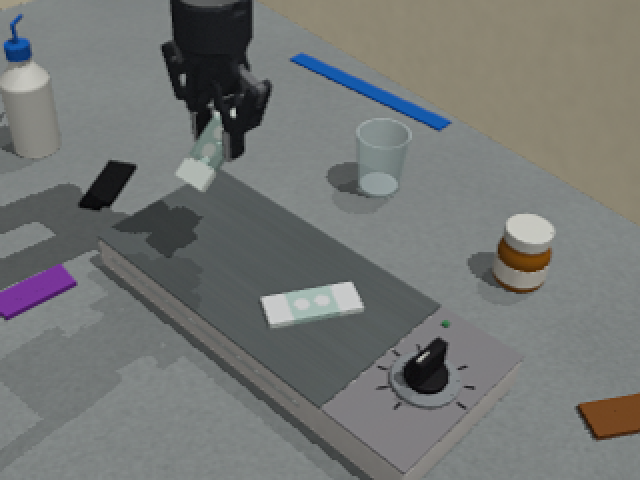

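The slide is held tipped over the hotplate at (205,155), with its plain end low. The dial is at off, and the plain plate and bystanders haven't moved. I'm handing in.

```bash
python3 -c "
from cell import *
print(finish_job())"
```

```text
the job is handed in; nothing more can be done
None
```

I turned the dial anticlockwise to its end stop first, then picked up the notched slide. I handed in with it still in the gripper, tipped about 39° with the notched end up.

- **Dial:** it turned about 112°, and the stop showed as a −1.75 N m moment. Afterwards the bar read 7.5° from the top camera and 5.4° from the side camera, against the warmer's 8.0°. So it is off to within about 0.5–2.6°. I did not nudge it again.
- **Tipping:** the moves can only turn the tool about vertical. I gripped the slide across its width and pressed its notched end on the warmer's robot-side edge (about 21 N) so that it pivoted in the jaws. I then raised the grip to 45 N.
- **Final hold:** the side camera gave a tilt of 38.8°, label face up, with the slide's centre at about z = 0.198 m, or 15 cm above the warmer's top. The tilt changed by only 0.2° over the last move.
- **Failed check:** the top camera could not confirm the tilt because the arm hides the slide, so that reading rests on the side camera alone.
- **Other items:** in the last picture the plain plate and the bystanders in view appeared unmoved. I judged this by eye and did not measure it. The clock read about 16 s, well under the 64 s limit.

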